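# Pack a cartridge down a glass column

### The arm

A 6-joint arm with a two-finger parallel gripper is mounted at the origin on a cart in front of the work surface, level with it; the furniture and walls round the work are solid. World frame = base frame: x ahead of the robot, y to its left, z up, the work surface at z = 0. Lengths are in mm, angles in rad, forces in N, time in s.
With the tool pointing down it reaches from about 350 to 875 mm from the base axis. Payload 4.2 kg.
Tool frame: the origin (TCP) lies midway between the tips of the shut fingers; the grasp point (between the pads) lies 19 mm behind it (arm.tcp_to_grasp is the distance from the TCP to the grasp point, in mm); z points along the fingers, y is the line along which they close (so a half turn about z gives the same grasp; the last joint's range is limited). The gripper opens to 85 mm and grips with 20 to 120 N. Pads are 22 mm wide; open, the fingers measure 114 mm over their backs; the gripper's body (76 mm by 85 mm) begins 54 mm behind the grasp point. The pads swing forward as they close: fully open they stand 13 mm farther back than shut.
Start: joints at [1.444, 0.385, 0.008, 0, -1.194, -0.259], TCP at [235.155, 579.052, 231.312] pointing down, gripper open.
Joint ranges: [-3.14, 3.14], [-1.21, 2.06], [-1.07, 1.41], [-3.16, 2.05], [-2.99, -0.16], [-3.1, 3.1]. Speed limits (rad/s): [2.79, 2.79, 3.14, 3.14, 3.14, 3.14].

### API

Orientations are given as a unit quaternion [x, y, z, w].
In Python, from bench import arm gives the robot as it stands.
- The arm moves only by the tool arm_command, never from a script. Its argument "rows" is a list of rows, each a list of 2 entries, a list of its own where there are three numbers: the shift along the tool's x, y, z as a fraction of full scale, then the turn, a rotation vector about the tool's x, y, z as a fraction of full scale. In form: [[[x, y, z], [wx, wy, wz]], ...]. A call has 1 to 5 rows; each row is the pose to reach, as a shift and turn from the pose commanded when the call began, along the tool's axes at that moment, turning the shorter way round; what a row does not reach only later rows make up. Full scale, the value 1, is 0.25 m for a shift and 180 degrees for a turn. A row lasts 1/10 s, in which the tool goes at most 50 mm and 8.59 degrees, less where a joint would pass 70% of its speed; a pose out of reach is approached as far as the arm can. A call with a number of a shift or a turn outside -1 to 1 is refused whole. A call with a gripper value outside its range is refused whole. "grip" is the opening, from 0 (shut) to 1 (fully open), set as the call begins (left out, the last holds). The fingers move at their own pace and stop on an object; the grip force is fixed at half the most. Time passes only in rows, so rows that repeat a pose let the fingers close. It gives the time, the measured TCP pose, the force, the opening and the grip force at its end, in the units of the state.
- arm.read_state(): the state, without advancing time (a new reading comes with each control period).
- arm.get_image(name): name is "scene" or "top"; returns (picture, depth): 400x640x3 uint8, blue, green, red; 400x640 float32, mm along the optical axis (not along the pixel's ray), 0 where there is no reading.
- arm.camera_info(name): a dict with "fx", "fy", "cx", "cy" (pixels), "k1" (the pictures are not rectified: a ray, as slopes to the right and down, at radius r is drawn at 1 + k1 r^2 times it, then the intrinsics apply), "extrinsics" (4x4, takes a point from camera to world coordinates). Camera axes: x right, y down, z forward; pixel columns grow to the right and rows downward; lengths in mm; the calibration is good to about 2 mm. A picture is of the moment at which its call begins. camera_info takes no time and is no camera call.
- arm.job_done(): hands the job in; it is judged then, once.
Trained networks look in the newest picture that a camera, given by its name, has taken for a name from the list of things; names that differ only in an ending like _2 or _b are one class to them, and where a whole thing is asked for, a point or a joint stands for the part that bears it (a point fixed in the world has none). Each returns a list of dicts, best first, with "score" (0 to 1); they miss things now and then, are a little off and sometimes report something else, mostly with a low value. They report only what shows in the picture. A call takes as long as a camera call. They do not tell look-alikes from the thing itself.
- arm.spot_in(camera, query): "position" ([column, row] in pixels, amid what is visible of it).
The state is a dict: "clock": time; "joints": joint angles; "joint_vel": joint speeds; "joint_efforts": joint torques, N m; "position": TCP position; "ee_rot": TCP orientation; "contact_force": force on the tool from outside, world axes, zero at the start; "wrist_torque": the same for the moment, N m; "gripper_width": finger opening in mm; "grasp_force": force on a finger pad.
Only numpy, scipy, OpenCV 4.12 (cv2) and the standard library are available. Lean on these libraries where they do the work, as an engineer would, in place of code of your own. Each camera call takes 0.05 s, during which the arm holds its last target. There are 200 camera calls.

### The job

Drop the steel cartridge, standing on the worktop, into the upright glass column on top of the tight grey plug inside it. Then take the packing rod from its holder and push cartridge and plug down with it until they bottom out, pressing firmly at the bottom (hold about 20 N for half a second, never more than 30 N), and put the rod back upright in its holder. Leave the beaker, the timer and the small cartridge column where they are.

Things in the scene. Friction and masses are not known exactly. Their poses are not given: they have to be found in the camera images.
- column: Fixed upright open glass tube on a round steel foot (76 mm wide, 12 mm high). Bore 23 mm, outside 31 mm; over the top 8 mm a funnel mouth widens to 31 mm (39 mm outside). A flat-topped grey plug, 22 mm wide, sits part way down; it slides only vertically and stays where left, its top starting 50 to 90 mm above the worktop. Origin: centre of the foot's underside, on the tube's axis; z up.
- column_mouth (a point): Centre of the column's rim, 135 mm above the worktop. The plug resists with 6 N of friction plus 60 N per m/s, until 12 to 28 mm lower it meets a sprung seat that gives 1 mm per 10 N. The seat's height differs each time and is not measured: the bottomed plug's top, where the cartridge's lower face rests, is 38 to 62 mm above the worktop.
- cartridge: Loose plain steel cylinder, 20 mm in diameter, 40 mm tall, with 2 mm chamfers at both ends, 60 g nominal, standing on end on the worktop. Origin: centre of its lower face; z along its axis, up. It slides freely in the bore and sinks wholly below the rim until it meets the plug.
- rod: Loose packing rod, 130 mm long, 120 g nominal, standing upright in its holder: flat steel foot 18 mm in diameter (0 to 10 mm from the origin), steel shank 10 mm in diameter (10 to 80 mm), black round handle 22 mm in diameter (80 to 130 mm). Origin: centre of the foot's underside; z along the rod towards the handle.
- holder: Fixed round grey holder, 60 mm wide at the base, 54 mm above, 42 mm high, with a round hole 25 mm wide and 34 mm deep from the top (its floor 8 mm above the worktop) in which the rod's foot stands. Origin: centre of the underside; z up.
- beaker: Bystander: clear beaker, 52 mm wide, 70 mm tall, upright. Origin: centre of the underside.
- timer: Bystander: white timer lying flat, 62 x 66 x 20 mm. Origin: centre of the underside.
- mini_column: Bystander: small white cartridge column lying down, 65 mm long, 17 mm thick. Origin: centre of the underside.
Things that resemble listed ones, but are neither listed nor needed, are in the scene too. Several things look just like the cartridge: the one meant starts farthest from the robot's base. What is shaped like the column but black is not meant.

How it is judged:
By the outcome, as a careful person would: the job done as asked, in the order asked, and still so for the second after the job is handed in, with the robot touching nothing.
It also fails if it takes over 72 s, if anything falls off the work surface, if the arm or the gripper's body presses on something with over 40 N, if the wrist force passes 120 N, or if a joint passes its speed limit or range.

## Working session

There is one attempt and no reset: what is moved stays moved. The work goes in short steps, Python scripts to look and compute and a tool call to move; the robot and the scene stay as the last step left them, time stands still between calls to the robot, and variables do not carry over. Pictures are saved under pics/ and viewed, at most 10 in all, crops included, and the job is handed in when it is done.

Besides the shell and the picture viewer there is one more tool, called after ">>>" as name([rows], argument=value, ...), one row to a line, values as JSON. arm_command: Moves the arm, as the interface text tells. Shift numbers are shares of 0.25 m and turn numbers shares of 180 degrees, none past 1 either way. Its arguments: {"type":"object","properties":{"rows":{"type":"array","items":{"type":"array"}},"grip":{"type":"number"}},"required":["rows"]}

```bash
mkdir -p pics; ls; cat > h.py <<'E'
import numpy as np, cv2
from bench import arm
from scipy.spatial.transform import Rotation as R
def ray(cam,uv):
    c=arm.camera_info(cam); x=np.array([(uv[0]-c["cx"])/c["fx"],(uv[1]-c["cy"])/c["fy"]]); s=x.copy()
    for _ in range(20): s=x/(1+c["k1"]*(s@s))
    return np.array([s[0],s[1],1.]),np.array(c["extrinsics"])
def at_depth(cam,uv,d):
    r,T=ray(cam,uv); return T[:3,:3]@(r*d)+T[:3,3]
def at_z(cam,uv,z):
    r,T=ray(cam,uv); w=T[:3,:3]@r; t=(z-T[2,3])/w[2]; return T[:3,3]+t*w
def cloud(cam,dep):
    h,w=dep.shape; c=arm.camera_info(cam); u,v=np.meshgrid(np.arange(w),np.arange(h))
    x=np.stack([(u-c["cx"])/c["fx"],(v-c["cy"])/c["fy"]],-1); s=x.copy()
    for _ in range(20): s=x/(1+c["k1"]*(s**2).sum(-1,keepdims=True))
    T=np.array(c["extrinsics"]); p=np.concatenate([s,np.ones((h,w,1))],-1)*dep[...,None]
    return p@T[:3,:3].T+T[:3,3]
def go(target,yaw_quat=None):
    s=arm.read_state(); Rm=R.from_quat(s["ee_rot"]).as_matrix()
    return Rm.T@(np.array(target)-s["position"])/250
E
python3 - <<'E'
from h import *
for c in ["scene","top"]:
    im,d=arm.get_image(c); cv2.imwrite(f"pics/{c}0.png",im); np.save(f"{c}0.npy",d)
    i=arm.camera_info(c); print(c,i["fx"],i["k1"],np.round(i["extrinsics"],2).tolist())
    for q in ["column","cartridge","rod","holder","beaker","timer","mini_column"]:
        for r in arm.spot_in(c,q):
            u,v=np.round(r["position"]).astype(int); print(q,round(r["score"],2),(u,v),np.round(at_depth(c,r["position"],d[v,u])))
s=arm.read_state();print(s)
E
```

```text
pics
scene 441.35375841180064 -0.04747793807523349 [[0.77, -0.47, 0.43, 164.91], [-0.63, -0.58, 0.51, -423.78], [0.01, -0.67, -0.74, 753.91], [0.0, 0.0, 0.0, 1.0]]
column 0.58 (np.int64(261), np.int64(191)) [480. 175.  46.]
cartridge 0.48 (np.int64(278), np.int64(270)) [395. -10.  35.]
cartridge 0.43 (np.int64(298), np.int64(245)) [464.  18.  29.]
rod 0.79 (np.int64(381), np.int64(292)) [ 477. -196.  115.]
beaker 0.78 (np.int64(353), np.int64(195)) [641.  51.  32.]
timer 0.74 (np.int64(225), np.int64(233)) [367. 144.  20.]
mini_column 0.86 (np.int64(328), np.int64(344)) [ 383. -177.   13.]
top 506.13688479299555 -0.04495816114182812 [[0.05, -0.97, 0.23, 268.1], [-1.0, -0.05, 0.02, -0.41], [-0.0, -0.23, -0.97, 1264.33], [0.0, 0.0, 0.0, 1.0]]
column 0.87 (np.int64(261), np.int64(217)) [477. 180.  95.]
column 0.78 (np.int64(363), np.int64(210)) [503. -58. 108.]
column 0.32 (np.int64(323), np.int64(164)) [634.  45.  30.]
column 0.19 (np.int64(408), np.int64(262)) [ 399. -180.    0.]
cartridge 0.55 (np.int64(327), np.int64(230)) [464.  25.  42.]
cartridge 0.55 (np.int64(338), np.int64(259
[... 410 characters left out ...]
nts': array([ 1.44357935e+00,  3.84644424e-01,  7.89461400e-03, -2.54855342e-05,
       -1.19403670e+00, -2.58601258e-01]), 'joint_vel': array([ 0.00098925, -0.00153704,  0.00032139, -0.00072056,  0.00123173,
       -0.00129311]), 'joint_efforts': array([ 6.60641417e-04, -3.92027450e+01,  1.88607699e+01,  4.19030786e+00,
       -1.83001257e-04, -9.63073887e-07]), 'position': array([235.15716131, 579.0296681 , 231.33975556]), 'ee_rot': array([ 9.81449769e-01, -1.91719459e-01, -1.21455412e-05, -4.11776071e-06]), 'contact_force': array([-0.73219048, -0.35513883,  0.05657375]), 'wrist_torque': array([-0.04783822,  0.02320952,  0.00117663]), 'grasp_force': 0.0, 'gripper_width': 85.41322303934558}
```

```bash
python3 - <<'E'
import cv2
a=cv2.imread("pics/top0.png")[130:310,210:450]; cv2.imwrite("pics/topc.png",cv2.resize(a,None,fx=3.3,fy=3.3,interpolation=2))
E
```

```text
(no output)
```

View pics/scene0.png

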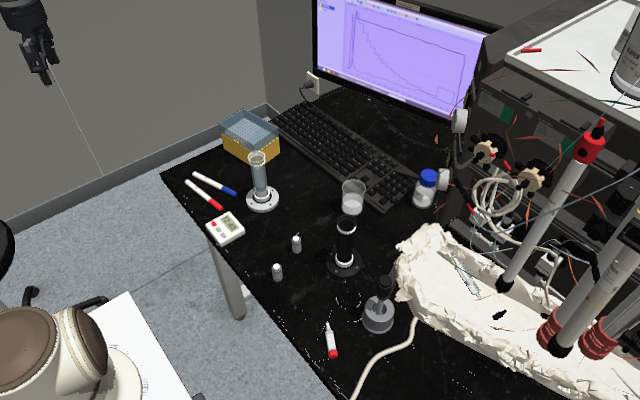

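View pics/topc.png

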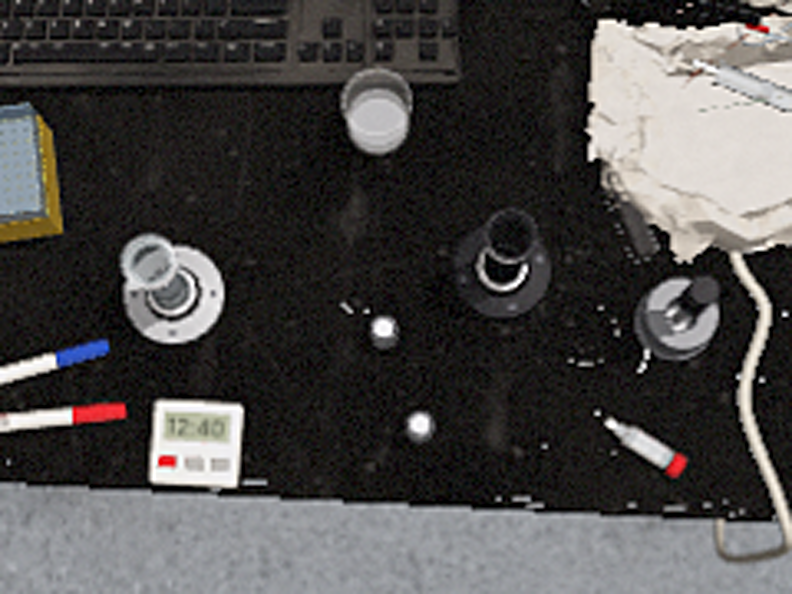

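The scene picture shows the glass column at (261,180), the black look-alike at (345,245), and the rod in its holder at (380,300). Cartridge candidates are scene (297,244), which is top (327,230), and scene (278,271), which is top (338,259). The first fits, being farther from the base (~464 mm against ~394 mm). I'll confirm it in a crop while I refine the measurements.

```bash
python3 - <<'E'
from h import *
im=cv2.imread("pics/scene0.png"); 
cv2.imwrite("pics/crop1.png",cv2.resize(im[135:345,215:415],None,fx=2.8,fy=2.8,interpolation=2))
for c in ["top","scene"]:
    d=np.load(c+"0.npy"); im=cv2.imread(f"pics/{c}0.png"); P=cloud(c,d)
    def sel(n,ctr,r,z0,z1):
        m=(np.hypot(P[...,0]-ctr[0],P[...,1]-ctr[1])<r)&(P[...,2]>z0)&(P[...,2]<z1)&(d>0); p=P[m]
        if len(p)>4:
            e=cv2.minEnclosingCircle(p[:,:2].astype(np.float32)); print(c,n,len(p),"mean",np.round(p.mean(0),1),"circ",np.round(e[0],1),round(e[1],1))
    sel("cartA top",(464,22),18,33,50); sel("cartA all",(464,22),18,12,50)
    sel("cartB",(394,-5),18,33,50)
    sel("col foot",(473,172),48,6,17); sel("col rim",(473,172),30,122,145)
    sel("holder top",(470,-180),40,37,48); sel("rod",(475,-185),25,60,145); sel("rod top",(475,-185),25,128,150)
    sel("black rim",(495,-60),30,125,145); sel("beaker",(640,47),35,15,80)
# rim by pixel
print("rim px",at_z("top",(210+149/3.3,130+262/3.3),135), "foot px",at_z("top",(210+173/3.3,130+294/3.3),12))
print("cart",at_z("top",(210+383/3.3,130+327/3.3),40), "holder",at_z("top",(210+682/3.3,130+313/3.3),42))
E
```

```text
top cartA top 49 mean [464.5  26.9  39. ] circ [464.5  27.3] 9.9
top cartA all 62 mean [463.7  26.9  36.1] circ [464.5  27.2] 10.0
top cartB 47 mean [395.2  -3.3  38.2] circ [395.   -2.6] 9.9
top col foot 320 mean [478.9 180.1  10.9] circ [473.8 173.1] 46.8
top col rim 73 mean [482.8 183.1 131.9] circ [486.3 188.2] 18.0
top holder top 208 mean [ 481.4 -187.8   42.2] circ [ 485.5 -190.7] 26.6
top rod 109 mean [ 484.5 -190.   127.1] circ [ 487.  -192.2] 11.0
top rod top 74 mean [ 486.3 -191.1  137.3] circ [ 487.1 -192.1] 10.9
top black rim 63 mean [510.3 -59.  133.6] circ [515.6 -58.7] 17.4
top beaker 418 mean [634.6  42.8  41.7] circ [640.   46.8] 34.8
scene cartA top 58 mean [462.9  25.5  37.7] circ [463.5  26.4] 9.6
scene cartA all 119 mean [462.3  24.3  30.2] circ [464.6  26.9] 10.6
scene cartB 76 mean [395.1  -3.   38.5] circ [395.8  -1.7] 10.1
scene col foot 349 mean [479.8 178.4   9.7] circ [486.8 189. ] 37.7
scene col rim 98 mean [481.5 182.7 129.1] circ [484.5 187.4] 18.1
scene holder top 407 mean [ 480.7 -192.1   41.4] circ [ 485.4 -191.3] 27.2
scene rod 346 mean [ 483.5 -194.8  118.2] circ [ 487.2 -192.4] 11.4
scene rod top 162 mean [ 485.6 -193.4  136.3] circ [ 487.4 -192.2] 11.2
scene black rim 90 mean [510.5 -59.1 131.3] circ [516.4 -60. ] 17.7
scene beaker 618 mean [632.3  41.3  46.1] circ [637.7  40.1] 32.7
rim px [486.84364266 189.41738481 135.        ] foot px [486.82268759 189.62412575  12.        ]
cart [465.29670236  27.69791364  40.        ] holder [ 486.83692311 -193.18602267   42.        ]
```

View pics/crop1.png

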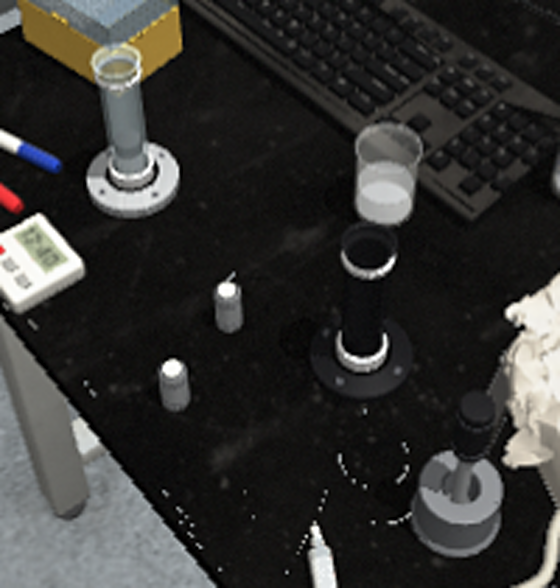

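The crop confirms it: the far cartridge is at crop (228,306), i.e. world ≈(464.6, 27). The other candidate, at crop (175,385), is nearer the base. The column is at ≈(486.6, 189) and the rod at ≈(487, -192). I'm moving over the far cartridge.

>>> arm_command([
  [[0.14, 0.142, 0], [0, 0, 0]],
  [[0.28, 0.284, 0], [0, 0, 0]],
  [[0.42, 0.426, 0], [0, 0, 0]],
  [[0.56, 0.568, 0], [0, 0, 0]],
  [[0.56, 0.568, 0], [0, 0, 0]],
], grip=1)

```text
clock: 1.3
position: [312.3, 390.0, 231.8]
ee_rot: [0.981, -0.194, -0.0, 0.0]
contact_force: [-1.1, 1.2, 0.4]
gripper_width: 85.4
grasp_force: 0.0
```

>>> arm_command([
  [[0.14, 0.142, 0], [0, 0, 0]],
  [[0.28, 0.284, 0], [0, 0, 0]],
  [[0.42, 0.426, 0], [0, 0, 0]],
  [[0.56, 0.568, 0], [0, 0, 0]],
  [[0.56, 0.568, 0], [0, 0, 0]],
])

```text
clock: 1.8
position: [388.5, 206.5, 231.6]
ee_rot: [0.981, -0.195, -0.0, 0.0]
contact_force: [-0.5, -0.2, -0.7]
gripper_width: 85.5
grasp_force: 0.0
```

>>> arm_command([
  [[0.14, 0.142, 0], [0, 0, 0]],
  [[0.28, 0.284, 0], [0, 0, 0]],
  [[0.42, 0.426, 0], [0, 0, 0]],
  [[0.56, 0.568, 0], [0, 0, 0]],
  [[0.56, 0.568, 0], [0, 0, 0]],
])

```text
clock: 2.3
position: [465.6, 22.6, 231.3]
ee_rot: [0.981, -0.195, 0.0, 0.0]
contact_force: [-0.5, 1.1, -0.9]
gripper_width: 85.8
grasp_force: 0.0
```

```bash
python3 - <<'E'
from h import *
s=arm.read_state(); print(s["clock"],s["position"],s["ee_rot"],s["joints"].round(2)); print(go((464.6,27,18))*1)
E
```

```text
2.3 [465.57698691  22.6257143  231.2561731 ] [ 9.80762961e-01 -1.95202103e-01  2.21492434e-04  3.21302252e-04] [ 0.4   0.11 -0.36  0.   -1.1   0.78]
[-0.01078729 -0.01513124  0.85301068]
```

>>> arm_command([
  [[-0.011, -0.015, 0.18], [0, 0, 0]],
  [[-0.011, -0.015, 0.36], [0, 0, 0]],
  [[-0.011, -0.015, 0.54], [0, 0, 0]],
  [[-0.011, -0.015, 0.6], [0, 0, 0]],
  [[-0.011, -0.015, 0.6], [0, 0, 0]],
])

```text
clock: 2.8
position: [461.3, 31.2, 78.9]
ee_rot: [0.982, -0.191, -0.003, 0.002]
contact_force: [-0.4, 0.1, 0.5]
gripper_width: 85.3
grasp_force: 0.0
```

```bash
python3 - <<'E'
from h import *
s=arm.read_state(); print(s["clock"],s["position"],s["ee_rot"],s["joint_vel"].round(3)); print(go((464.6,27,18))*1)
im,d=arm.get_image("scene"); cv2.imwrite("pics/s2.png",cv2.resize(im[180:300,230:370],None,fx=4,fy=4,interpolation=2))
E
```

```text
2.8 [461.27330352  31.24732821  78.92687637] [ 0.98155308 -0.19116547 -0.00256862  0.0016471 ] [-0.003 -0.055  0.06   0.021 -0.032  0.003]
[0.01978531 0.00972652 0.24366574]
```

View pics/s2.png

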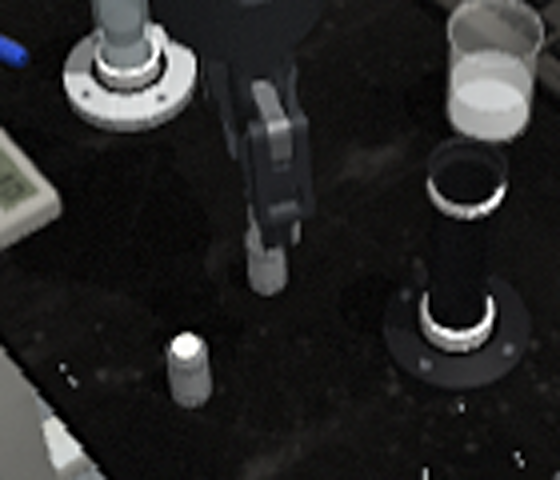

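The view shows the open fingers straddling the far cartridge at crop (267,265). The measured pose lags the commanded one, so I'll track the commanded pose instead, now about (462.8, 30.8, 81.3).

>>> arm_command([
  [[0.0124, 0.0114, 0.05], [0, 0, 0]],
  [[0.0124, 0.0114, 0.15], [0, 0, 0]],
  [[0.0124, 0.0114, 0.253], [0, 0, 0]],
  [[0.0124, 0.0114, 0.253], [0, 0, 0]],
  [[0.0124, 0.0114, 0.253], [0, 0, 0]],
])

```text
clock: 3.35
position: [466.0, 27.8, 19.4]
ee_rot: [0.982, -0.191, 0.001, -0.001]
contact_force: [0.1, 0.5, 0.7]
gripper_width: 85.4
grasp_force: 0.0
```

>>> arm_command([
  [[0, 0, 0], [0, 0, 0]],
  [[0, 0, 0], [0, 0, 0]],
  [[0, 0, 0], [0, 0, 0]],
  [[0, 0, 0], [0, 0, 0]],
  [[0, 0, 0], [0, 0, 0]],
], grip=0)

```text
clock: 3.85
position: [465.1, 27.1, 18.7]
ee_rot: [0.981, -0.192, 0.0, -0.0]
contact_force: [-0.4, 0.2, 3.5]
gripper_width: 18.3
grasp_force: 58.4
```

>>> arm_command([
  [[0, 0, 0], [0, 0, 0]],
  [[0, 0, 0], [0, 0, 0]],
  [[0, 0, 0], [0, 0, 0]],
  [[0, 0, 0], [0, 0, 0]],
  [[0, 0, 0], [0, 0, 0]],
])

```text
clock: 4.35
position: [465.1, 27.1, 18.7]
ee_rot: [0.981, -0.191, 0.0, -0.0]
contact_force: [-0.6, -0.1, 6.4]
gripper_width: 17.7
grasp_force: 58.6
```

>>> arm_command([
  [[0, 0, -0.05], [0, 0, 0]],
  [[0, 0, -0.2], [0, 0, 0]],
  [[0, 0, -0.4], [0, 0, 0]],
  [[0, 0, -0.6], [0, 0, 0]],
  [[0, 0, -0.64], [0, 0, 0]],
])

```text
clock: 4.85
position: [467.8, 27.9, 183.8]
ee_rot: [0.982, -0.191, 0.005, -0.003]
contact_force: [0.7, 0.6, -0.3]
gripper_width: 17.9
grasp_force: 58.8
```

>>> arm_command([
  [[0, 0, 0], [0, 0, 0]],
  [[0, 0, 0], [0, 0, 0]],
  [[0, 0, 0], [0, 0, 0]],
])

```text
clock: 5.15
position: [463.3, 26.6, 175.9]
ee_rot: [0.981, -0.192, -0.002, 0.001]
contact_force: [-0.4, -0.3, -0.4]
gripper_width: 17.7
grasp_force: 58.8
```

```bash
python3 - <<'E'
from h import *
s=arm.read_state(); print(s["clock"],s["position"],s["gripper_width"],s["grasp_force"],s["contact_force"])
im,d=arm.get_image("scene"); c=arm.camera_info("scene"); T=np.linalg.inv(np.array(c["extrinsics"]))
p=T[:3,:3]@s["position"]+T[:3,3]; a=p[:2]/p[2]; a*=1+c["k1"]*(a@a); u,v=int(a[0]*c["fx"]+c["cx"]),int(a[1]*c["fy"]+c["cy"]); print(u,v)
cv2.imwrite("pics/s3.png",cv2.resize(im[v-50:v+50,u-60:u+60],None,fx=5,fy=5,interpolation=2))
E
```

```text
5.15 [463.29854113  26.57179154 175.92215706] 17.70172394445013 58.78758043865673 [-0.4266713  -0.31332084 -0.36619576]
292 193
```

View pics/s3.png

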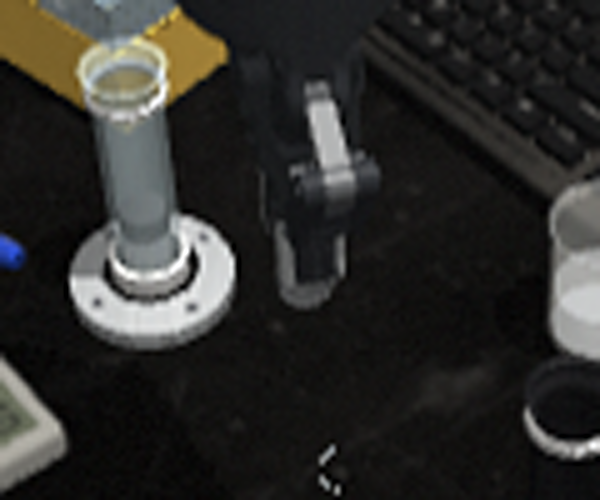

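The view shows the cartridge upright in the fingers with its bottom at crop (308,300), about 17 mm below the tips. The glass column is at left with its rim at crop (122,65). I'm carrying the cartridge over the column.

>>> arm_command([
  [[-0.03, -0.12, 0], [0, 0, 0]],
  [[-0.07, -0.28, 0], [0, 0, 0]],
  [[-0.112, -0.44, 0], [0, 0, 0]],
  [[-0.15, -0.58, 0], [0, 0, 0]],
  [[-0.162, -0.634, 0], [0, 0, 0]],
])

```text
clock: 5.7
position: [486.7, 191.6, 176.3]
ee_rot: [0.982, -0.19, -0.001, 0.001]
contact_force: [-0.4, -1.2, -1.2]
gripper_width: 18.1
grasp_force: 58.9
```

>>> arm_command([
  [[0, 0, 0], [0, 0, 0]],
  [[0, 0, 0], [0, 0, 0]],
  [[0, 0, 0], [0, 0, 0]],
  [[0, 0, 0], [0, 0, 0]],
  [[0, 0, 0], [0, 0, 0]],
])

```text
clock: 6.2
position: [486.7, 188.3, 178.2]
ee_rot: [0.981, -0.192, 0.0, -0.0]
contact_force: [-0.1, 0.2, -1.0]
gripper_width: 17.5
grasp_force: 58.8
```

```bash
python3 - <<'E'
from h import *
s=arm.read_state(); print(s["clock"],s["position"],s["gripper_width"],s["joint_vel"].round(3))
im,d=arm.get_image("scene"); P=cloud("scene",d)
m=(np.hypot(P[...,0]-486,P[...,1]-189)<30)&(P[...,2]>120)&(P[...,2]<300)
for z in range(124,200,4):
    q=P[m&(abs(P[...,2]-z)<2)]
    if len(q): print(z,len(q),q[:,:2].min(0).round(1),q[:,:2].max(0).round(1),q[:,:2].mean(0).round(1))
cv2.imwrite("pics/s4.png",cv2.resize(im[115:215,205:325],None,fx=6,fy=6,interpolation=2))
E
```

```text
6.2 [486.74452067 188.25793516 178.23158637] 17.516907610721006 [ 0.005  0.     0.004  0.002  0.002 -0.001]
124 53 [470.8 173.1] [503.  201.8] [485.7 185.8]
128 39 [471.7 175. ] [503.3 206.3] [490.7 193.9]
132 71 [469.8 171.7] [505.6 209.6] [489.8 192.1]
136 29 [469.5 173.6] [505.5 206.1] [485.9 189.8]
156 1 [483.3 182. ] [483.3 182. ] [483.3 182. ]
160 8 [476.5 179.5] [489.4 189.5] [480.9 183.7]
164 13 [476.3 176.7] [493.5 187.9] [483.8 180.8]
168 14 [476.  177.5] [492.7 186.7] [482.7 181.1]
172 4 [479.3 176.9] [489.7 180.4] [483.  178.8]
176 2 [482.3 172.8] [484.5 172.9] [483.4 172.8]
180 10 [471.4 167.5] [490.8 177.1] [480.5 173. ]
184 14 [471.2 167.2] [490.6 202.1] [479.6 174.7]
188 20 [470.  164.9] [489.7 201.5] [478.1 173.5]
192 19 [470.7 164.6] [490.3 204.2] [478.8 174.2]
196 11 [471.4 164.6] [490.3 183.8] [478.6 170.1]
```

View pics/s4.png

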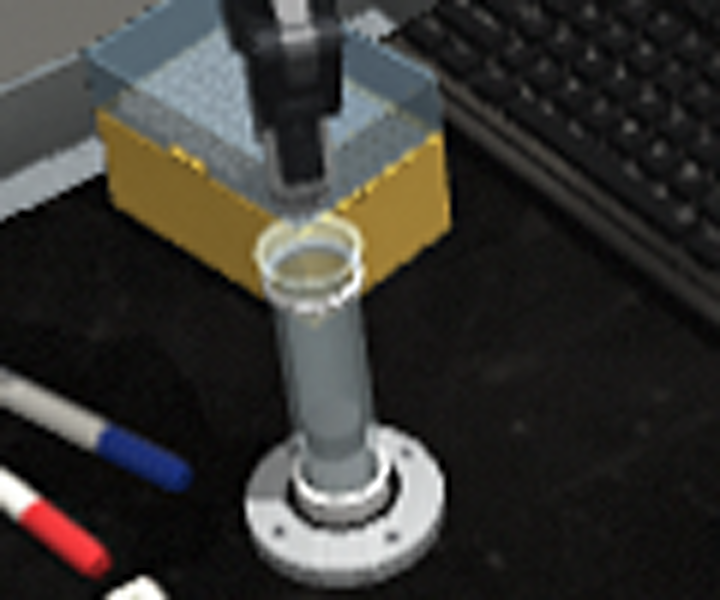

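The cartridge bottom at crop (300,198) lines up with the tube axis, since the rim centre is at (309,252). I'm shifting 1.5 mm in y and lowering it into the funnel.

>>> arm_command([
  [[-0.002, -0.0055, 0.03], [0, 0, 0]],
  [[-0.002, -0.0055, 0.06], [0, 0, 0]],
  [[-0.002, -0.0055, 0.09], [0, 0, 0]],
  [[-0.002, -0.0055, 0.11], [0, 0, 0]],
  [[-0.002, -0.0055, 0.12], [0, 0, 0]],
])

```text
clock: 6.75
position: [486.5, 190.3, 147.1]
ee_rot: [0.981, -0.192, -0.001, 0.001]
contact_force: [-0.3, 0.0, -1.0]
gripper_width: 17.7
grasp_force: 58.8
```

>>> arm_command([
  [[0, 0, 0.01], [0, 0, 0]],
  [[0, 0, 0.02], [0, 0, 0]],
  [[0, 0, 0.03], [0, 0, 0]],
  [[0, 0, 0.036], [0, 0, 0]],
  [[0, 0, 0.036], [0, 0, 0]],
])

```text
clock: 7.25
position: [487.0, 190.7, 139.0]
ee_rot: [0.981, -0.192, 0.0, -0.0]
contact_force: [1.0, 0.4, -1.1]
gripper_width: 17.5
grasp_force: 58.8
```

>>> arm_command([
  [[0, 0, 0], [0, 0, 0]],
  [[0, 0, 0], [0, 0, 0]],
  [[0, 0, 0], [0, 0, 0]],
  [[0, 0, 0], [0, 0, 0]],
  [[0, 0, 0], [0, 0, 0]],
], grip=1)

```text
clock: 7.75
position: [486.8, 190.6, 139.1]
ee_rot: [0.981, -0.192, 0.0, -0.0]
contact_force: [-0.7, 0.1, 0.4]
gripper_width: 85.4
grasp_force: 0.0
```

>>> arm_command([
  [[0, 0, -0.1], [0, 0, 0]],
  [[0, 0, -0.2], [0, 0, 0]],
  [[0, 0, -0.3], [0, 0, 0]],
  [[0, 0, -0.36], [0, 0, 0]],
  [[0, 0, -0.36], [0, 0, 0]],
])

```text
clock: 8.25
position: [488.0, 191.3, 231.5]
ee_rot: [0.981, -0.192, 0.002, -0.002]
contact_force: [-0.1, 0.2, -0.8]
gripper_width: 85.2
grasp_force: 0.0
```

```bash
python3 - <<'E'
from h import *
s=arm.read_state(); print(s["clock"],s["position"],s["gripper_width"])
im,d=arm.get_image("scene")
cv2.imwrite("pics/s5.png",cv2.resize(im[140:220,225:305],None,fx=7,fy=7,interpolation=2))
E
```

```text
8.25 [487.96697417 191.29432261 231.53879734] 85.15226002543001
```

View pics/s5.png

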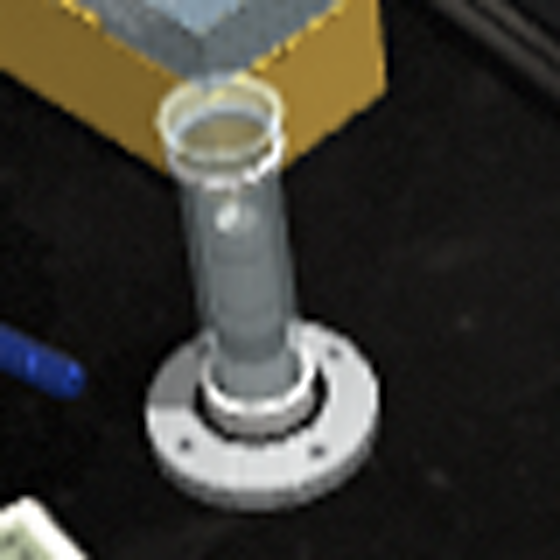

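The cartridge is in the tube with its top at crop (233,215), roughly z≈94, and nothing jammed at the mouth. Going to the rod.

>>> arm_command([
  [[0.06, 0.15, 0], [0, 0, 0]],
  [[0.13, 0.32, 0], [0, 0, 0]],
  [[0.2, 0.49, 0], [0, 0, 0]],
  [[0.26, 0.64, 0], [0, 0, 0]],
  [[0.289, 0.709, 0], [0, 0, 0]],
])

```text
clock: 8.8
position: [485.6, -3.6, 227.5]
ee_rot: [0.981, -0.193, -0.002, 0.001]
contact_force: [0.3, 1.1, -0.5]
gripper_width: 85.7
grasp_force: 0.0
```

>>> arm_command([
  [[0.06, 0.15, 0], [0, 0, 0]],
  [[0.13, 0.32, 0], [0, 0, 0]],
  [[0.2, 0.49, 0], [0, 0, 0]],
  [[0.26, 0.64, 0], [0, 0, 0]],
  [[0.289, 0.709, 0], [0, 0, 0]],
])

```text
clock: 9.3
position: [486.0, -194.8, 227.1]
ee_rot: [0.981, -0.193, -0.002, 0.0]
contact_force: [0.7, 0.7, 0.1]
gripper_width: 85.6
grasp_force: 0.0
```

>>> arm_command([
  [[0, 0, 0], [0, 0, 0]],
  [[0, 0, 0], [0, 0, 0]],
  [[0, 0, 0], [0, 0, 0]],
  [[0, 0, 0], [0, 0, 0]],
])

```text
clock: 9.7
position: [487.3, -191.2, 228.9]
ee_rot: [0.982, -0.191, -0.0, -0.0]
contact_force: [0.3, 0.5, 0.5]
gripper_width: 85.7
grasp_force: 0.0
```

>>> arm_command([
  [[0, 0, 0.12], [0, 0, 0]],
  [[0, 0, 0.26], [0, 0, 0]],
  [[0, 0, 0.4], [0, 0, 0]],
  [[0, 0, 0.5], [0, 0, 0]],
  [[0, 0, 0.54], [0, 0, 0]],
])

```text
clock: 10.2
position: [485.8, -191.2, 91.7]
ee_rot: [0.982, -0.191, -0.002, 0.0]
contact_force: [-0.3, 0.4, -0.1]
gripper_width: 85.3
grasp_force: 0.0
```

>>> arm_command([
  [[0, 0, 0], [0, 0, 0]],
  [[0, 0, 0], [0, 0, 0]],
  [[0, 0, 0], [0, 0, 0]],
  [[0, 0, 0], [0, 0, 0]],
])

```text
clock: 10.6
position: [488.2, -192.3, 95.4]
ee_rot: [0.981, -0.192, 0.001, -0.0]
contact_force: [-0.4, -0.1, 0.0]
gripper_width: 84.8
grasp_force: 0.0
```

```bash
python3 - <<'E'
from h import *
s=arm.read_state(); print(s["clock"],s["position"],s["contact_force"])
im,d=arm.get_image("scene")
cv2.imwrite("pics/s6.png",cv2.resize(im[240:340,320:440],None,fx=5,fy=5,interpolation=2))
E
```

```text
10.6 [ 488.15727019 -192.2992642    95.41511586] [-0.42696361 -0.13670261  0.04856977]
```

View pics/s6.png

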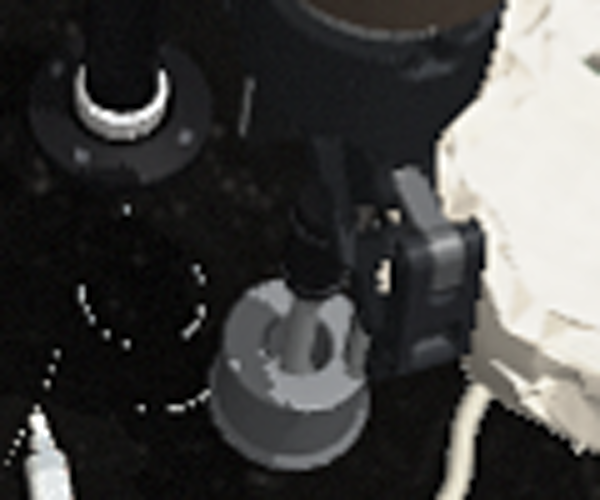

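The fingers straddle the handle at crop (320,250), with the right finger clear of the paper. Closing.

>>> arm_command([
  [[0, 0, 0], [0, 0, 0]],
  [[0, 0, 0], [0, 0, 0]],
  [[0, 0, 0], [0, 0, 0]],
  [[0, 0, 0], [0, 0, 0]],
  [[0, 0, 0], [0, 0, 0]],
], grip=0)

```text
clock: 11.15
position: [487.5, -192.3, 94.2]
ee_rot: [0.981, -0.192, 0.0, 0.0]
contact_force: [-1.5, 1.0, 1.4]
gripper_width: 20.6
grasp_force: 58.6
```

>>> arm_command([
  [[0, 0, 0], [0, 0, 0]],
  [[0, 0, 0], [0, 0, 0]],
  [[0, 0, 0], [0, 0, 0]],
  [[0, 0, 0], [0, 0, 0]],
  [[0, 0, 0], [0, 0, 0]],
])

```text
clock: 11.65
position: [487.5, -192.3, 94.2]
ee_rot: [0.981, -0.192, 0.0, 0.0]
contact_force: [0.7, -0.1, 1.4]
gripper_width: 20.6
grasp_force: 58.6
```

>>> arm_command([
  [[0, 0, -0.06], [0, 0, 0]],
  [[0, 0, -0.2], [0, 0, 0]],
  [[0, 0, -0.38], [0, 0, 0]],
  [[0, 0, -0.56], [0, 0, 0]],
  [[0, 0, -0.64], [0, 0, 0]],
])

```text
clock: 12.15
position: [488.5, -192.6, 258.3]
ee_rot: [0.981, -0.192, 0.003, 0.0]
contact_force: [0.2, -0.7, -1.3]
gripper_width: 20.5
grasp_force: 58.8
```

>>> arm_command([
  [[0, 0, 0], [0, 0, 0]],
  [[0, 0, 0], [0, 0, 0]],
  [[0, 0, 0], [0, 0, 0]],
])

```text
clock: 12.45
position: [486.0, -191.9, 251.8]
ee_rot: [0.981, -0.192, -0.002, -0.0]
contact_force: [-0.7, 0.0, -0.8]
gripper_width: 20.4
grasp_force: 58.8
```

>>> arm_command([
  [[-0.06, -0.15, 0], [0, 0, 0]],
  [[-0.13, -0.32, 0], [0, 0, 0]],
  [[-0.2, -0.49, 0], [0, 0, 0]],
  [[-0.26, -0.64, 0], [0, 0, 0]],
  [[-0.289, -0.709, 0], [0, 0, 0]],
])

```text
clock: 12.95
position: [486.1, 1.6, 252.2]
ee_rot: [0.982, -0.19, -0.002, 0.001]
contact_force: [0.3, 0.3, -0.1]
gripper_width: 20.4
grasp_force: 59.1
```

>>> arm_command([
  [[-0.06, -0.15, 0], [0, 0, 0]],
  [[-0.13, -0.32, 0], [0, 0, 0]],
  [[-0.2, -0.49, 0], [0, 0, 0]],
  [[-0.26, -0.64, 0], [0, 0, 0]],
  [[-0.289, -0.709, 0], [0, 0, 0]],
])

```text
clock: 13.45
position: [486.0, 193.1, 251.9]
ee_rot: [0.982, -0.19, -0.001, 0.001]
contact_force: [-0.1, -0.6, -1.3]
gripper_width: 21.0
grasp_force: 59.1
```

>>> arm_command([
  [[0, 0, 0], [0, 0, 0]],
  [[0, 0, 0], [0, 0, 0]],
  [[0, 0, 0], [0, 0, 0]],
  [[0, 0, 0], [0, 0, 0]],
  [[0, 0, 0], [0, 0, 0]],
])

```text
clock: 13.95
position: [486.9, 189.6, 254.2]
ee_rot: [0.981, -0.192, 0.0, -0.0]
contact_force: [0.4, -0.7, -2.0]
gripper_width: 20.5
grasp_force: 59.1
```

```bash
python3 - <<'E'
from h import *
s=arm.read_state(); print(s["clock"],s["position"],s["gripper_width"],s["contact_force"])
im,d=arm.get_image("scene"); P=cloud("scene",d)
m=(np.hypot(P[...,0]-486,P[...,1]-189)<25)&(P[...,2]>126)&(P[...,2]<260)
for z in range(130,250,5):
    q=P[m&(abs(P[...,2]-z)<2.5)]
    if len(q): print(z,len(q),q[:,:2].min(0).round(1),q[:,:2].max(0).round(1),q[:,:2].mean(0).round(1))
cv2.imwrite("pics/s7.png",cv2.resize(im[90:215,205:325],None,fx=4.8,fy=4.8,interpolation=2))
E
```

```text
13.95 [486.89505957 189.57262287 254.19963497] 20.50445063221645 [ 0.425      -0.68075809 -1.97542121]
130 57 [470.3 172.9] [505.  206.8] [488.8 192.7]
135 70 [468.5 170.4] [506.2 208.3] [489.2 191.6]
170 21 [478.  180.2] [494.2 196.2] [484.4 184.4]
175 24 [477.1 179.9] [493.2 192.2] [484.2 184.8]
180 20 [477.8 180.3] [493.6 195.1] [484.9 187. ]
185 9 [482.1 184.4] [489.4 189.2] [485.2 186. ]
190 10 [482.  183.6] [491. 189.] [485.9 186.2]
195 12 [481.1 184.6] [488.5 190.8] [484.  187.1]
200 9 [481.4 183. ] [488.6 189.6] [484.4 186. ]
205 10 [481.2 183.1] [490.4 187.3] [485.2 185.5]
210 11 [482.1 184.2] [490.9 191.5] [485.4 186.7]
215 11 [481.4 183.1] [488.8 189.8] [484.4 185.9]
220 9 [481.1 184.3] [489.  188.9] [485.  186.2]
225 13 [481.7 184.2] [490.1 190.9] [485.1 186.7]
230 9 [481.7 183. ] [489.8 189.8] [484.9 186.2]
235 13 [481.  183.2] [489.4 188.4] [485.1 185.6]
240 12 [481.4 185. ] [490.4 193.2] [484.8 187. ]
245 2 [481.3 182.6] [485.7 186.1] [483.5 184.3]
```

View pics/s7.png

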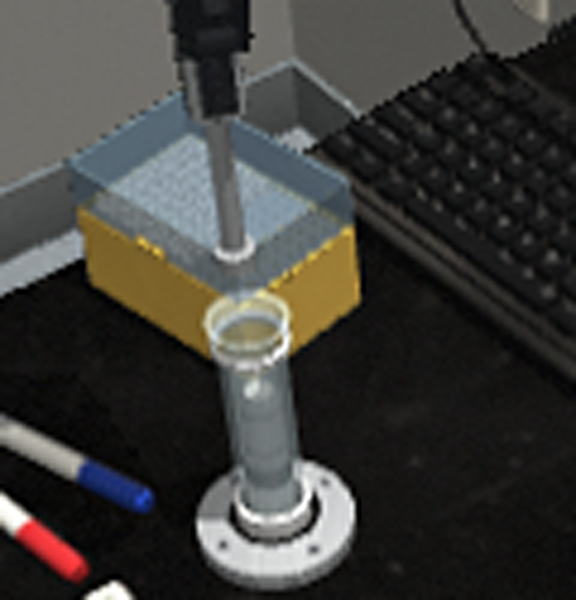

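The rod is upright over the mouth, with its foot at crop (235,250) on the tube axis. The cartridge top shows at (257,388), about z≈93. Lowering into the mouth.

>>> arm_command([
  [[0, 0, 0.03], [0, 0, 0]],
  [[0, 0, 0.06], [0, 0, 0]],
  [[0, 0, 0.09], [0, 0, 0]],
  [[0, 0, 0.11], [0, 0, 0]],
  [[0, 0, 0.12], [0, 0, 0]],
])

```text
clock: 14.5
position: [486.5, 190.4, 223.1]
ee_rot: [0.981, -0.192, -0.001, 0.001]
contact_force: [-0.2, -0.6, -2.2]
gripper_width: 20.5
grasp_force: 59.1
```

>>> arm_command([
  [[0, 0, 0.02], [0, 0, 0]],
  [[0, 0, 0.04], [0, 0, 0]],
  [[0, 0, 0.06], [0, 0, 0]],
  [[0, 0, 0.08], [0, 0, 0]],
  [[0, 0, 0.08], [0, 0, 0]],
])

```text
clock: 15.0
position: [486.4, 190.3, 203.2]
ee_rot: [0.981, -0.192, -0.001, 0.001]
contact_force: [0.6, 0.1, -0.5]
gripper_width: 20.8
grasp_force: 59.1
```

>>> arm_command([
  [[0, 0, 0.012], [0, 0, 0]],
  [[0, 0, 0.024], [0, 0, 0]],
  [[0, 0, 0.036], [0, 0, 0]],
  [[0, 0, 0.048], [0, 0, 0]],
  [[0, 0, 0.056], [0, 0, 0]],
])

```text
clock: 15.5
position: [486.7, 190.5, 189.7]
ee_rot: [0.981, -0.192, -0.0, 0.0]
contact_force: [0.3, -0.9, -1.1]
gripper_width: 20.4
grasp_force: 59.1
```

>>> arm_command([
  [[0, 0, 0.006], [0, 0, 0]],
  [[0, 0, 0.012], [0, 0, 0]],
  [[0, 0, 0.018], [0, 0, 0]],
  [[0, 0, 0.024], [0, 0, 0]],
])

```text
clock: 15.9
position: [486.8, 190.6, 184.0]
ee_rot: [0.981, -0.192, 0.0, -0.0]
contact_force: [0.2, -0.1, -0.8]
gripper_width: 20.7
grasp_force: 59.1
```

>>> arm_command([
  [[0, 0, 0.006], [0, 0, 0]],
  [[0, 0, 0.012], [0, 0, 0]],
])

```text
clock: 16.1
position: [486.8, 190.6, 181.0]
ee_rot: [0.981, -0.192, 0.0, -0.0]
contact_force: [-0.3, 0.7, -1.4]
gripper_width: 20.5
grasp_force: 59.1
```

>>> arm_command([
  [[0, 0, 0.006], [0, 0, 0]],
  [[0, 0, 0.012], [0, 0, 0]],
])

```text
clock: 16.3
position: [486.8, 190.6, 178.0]
ee_rot: [0.981, -0.192, 0.0, 0.0]
contact_force: [0.2, -0.0, -0.4]
gripper_width: 20.7
grasp_force: 59.1
```

>>> arm_command([
  [[0, 0, 0.006], [0, 0, 0]],
  [[0, 0, 0.012], [0, 0, 0]],
])

```text
clock: 16.5
position: [487.3, 190.7, 176.0]
ee_rot: [0.981, -0.191, 0.001, -0.0]
contact_force: [-0.1, -1.7, 5.8]
gripper_width: 20.7
grasp_force: 59.6
```

Contact at TCP ≈176.5, so the cartridge top is at ≈90 and the plug top at ≈50. The seat should be about 12 mm below that. Pushing 8 mm slowly, then feeling for it.

>>> arm_command([
  [[0, 0, 0.008], [0, 0, 0]],
  [[0, 0, 0.016], [0, 0, 0]],
  [[0, 0, 0.024], [0, 0, 0]],
  [[0, 0, 0.032], [0, 0, 0]],
])

```text
clock: 16.9
position: [487.3, 190.7, 168.1]
ee_rot: [0.981, -0.191, 0.001, -0.0]
contact_force: [-1.1, -0.4, 5.6]
gripper_width: 20.8
grasp_force: 59.7
```

>>> arm_command([
  [[0, 0, 0.004], [0, 0, 0]],
])

```text
clock: 17.0
position: [487.2, 190.7, 166.9]
ee_rot: [0.981, -0.192, 0.001, -0.0]
contact_force: [-0.1, -1.5, 4.3]
gripper_width: 20.5
grasp_force: 59.7
```

>>> arm_command([
  [[0, 0, 0.004], [0, 0, 0]],
])

```text
clock: 17.1
position: [487.2, 190.7, 165.8]
ee_rot: [0.981, -0.192, 0.001, -0.0]
contact_force: [-1.0, -1.0, 4.3]
gripper_width: 21.1
grasp_force: 59.7
```

>>> arm_command([
  [[0, 0, 0.003], [0, 0, 0]],
])

```text
clock: 17.2
position: [487.1, 190.7, 164.7]
ee_rot: [0.981, -0.192, 0.0, -0.0]
contact_force: [-0.5, -0.5, 4.6]
gripper_width: 20.7
grasp_force: 59.7
```

>>> arm_command([
  [[0, 0, 0.003], [0, 0, 0]],
  [[0, 0, 0.003], [0, 0, 0]],
])

```text
clock: 17.4
position: [487.1, 190.7, 163.8]
ee_rot: [0.981, -0.192, 0.0, -0.0]
contact_force: [-0.3, -1.3, 5.5]
gripper_width: 20.2
grasp_force: 59.7
```

>>> arm_command([
  [[0, 0, 0.003], [0, 0, 0]],
  [[0, 0, 0.003], [0, 0, 0]],
])

```text
clock: 17.6
position: [487.3, 190.7, 163.6]
ee_rot: [0.981, -0.191, 0.001, -0.0]
contact_force: [-0.9, -1.5, 7.5]
gripper_width: 20.5
grasp_force: 59.9
```

>>> arm_command([
  [[0, 0, 0.004], [0, 0, 0]],
  [[0, 0, 0.004], [0, 0, 0]],
])

```text
clock: 17.8
position: [487.6, 190.7, 163.2]
ee_rot: [0.982, -0.191, 0.001, -0.0]
contact_force: [-2.1, 0.7, 10.6]
gripper_width: 20.4
grasp_force: 60.2
```

>>> arm_command([
  [[0, 0, 0.004], [0, 0, 0]],
  [[0, 0, 0.006], [0, 0, 0]],
  [[0, 0, 0.006], [0, 0, 0]],
])

```text
clock: 18.1
position: [488.0, 190.8, 162.8]
ee_rot: [0.982, -0.191, 0.002, -0.001]
contact_force: [-2.7, -1.4, 13.9]
gripper_width: 20.6
grasp_force: 60.6
```

>>> arm_command([
  [[0, 0, 0.004], [0, 0, 0]],
  [[0, 0, 0.008], [0, 0, 0]],
  [[0, 0, 0.009], [0, 0, 0]],
  [[0, 0, 0.009], [0, 0, 0]],
])

```text
clock: 18.5
position: [488.5, 191.0, 162.0]
ee_rot: [0.982, -0.191, 0.002, -0.001]
contact_force: [-4.1, -2.6, 20.7]
gripper_width: 20.8
grasp_force: 61.3
```

>>> arm_command([
  [[0, 0, 0], [0, 0, 0]],
  [[0, 0, 0], [0, 0, 0]],
  [[0, 0, 0], [0, 0, 0]],
  [[0, 0, 0], [0, 0, 0]],
  [[0, 0, 0], [0, 0, 0]],
])

```text
clock: 19.0
position: [488.5, 190.9, 162.0]
ee_rot: [0.982, -0.191, 0.002, -0.001]
contact_force: [-3.8, -1.6, 19.5]
gripper_width: 20.1
grasp_force: 61.3
```

>>> arm_command([
  [[0, 0, 0], [0, 0, 0]],
  [[0, 0, 0], [0, 0, 0]],
  [[0, 0, 0], [0, 0, 0]],
  [[0, 0, 0], [0, 0, 0]],
  [[0, 0, 0], [0, 0, 0]],
])

```text
clock: 19.5
position: [488.5, 191.0, 162.0]
ee_rot: [0.982, -0.191, 0.002, -0.001]
contact_force: [-3.7, -1.9, 20.7]
gripper_width: 20.4
grasp_force: 61.3
```

It bottomed at plug top ≈38, and I held about 20 N for over a second. Withdrawing and returning to the holder.

>>> arm_command([
  [[0, 0, -0.02], [0, 0, 0]],
  [[0, 0, -0.1], [0, 0, 0]],
  [[0, 0, -0.22], [0, 0, 0]],
  [[0, 0, -0.34], [0, 0, 0]],
  [[0, 0, -0.384], [0, 0, 0]],
])

```text
clock: 20.0
position: [487.7, 191.3, 256.0]
ee_rot: [0.981, -0.192, 0.001, -0.002]
contact_force: [-0.0, 0.4, -0.7]
gripper_width: 20.7
grasp_force: 59.0
```

>>> arm_command([
  [[0, 0, 0], [0, 0, 0]],
  [[0, 0, 0], [0, 0, 0]],
  [[0, 0, 0], [0, 0, 0]],
])

```text
clock: 20.3
position: [485.9, 190.1, 251.8]
ee_rot: [0.981, -0.192, -0.002, 0.001]
contact_force: [-0.5, 0.1, -0.3]
gripper_width: 20.5
grasp_force: 59.0
```

>>> arm_command([
  [[0.06, 0.15, 0], [0, 0, 0]],
  [[0.13, 0.32, 0], [0, 0, 0]],
  [[0.2, 0.49, 0], [0, 0, 0]],
  [[0.26, 0.64, 0], [0, 0, 0]],
  [[0.289, 0.709, 0], [0, 0, 0]],
])

```text
clock: 20.8
position: [485.8, -3.6, 252.6]
ee_rot: [0.981, -0.193, -0.001, 0.001]
contact_force: [-0.1, 0.3, -0.7]
gripper_width: 21.0
grasp_force: 59.1
```

>>> arm_command([
  [[0.06, 0.15, 0], [0, 0, 0]],
  [[0.13, 0.32, 0], [0, 0, 0]],
  [[0.2, 0.49, 0], [0, 0, 0]],
  [[0.26, 0.64, 0], [0, 0, 0]],
  [[0.289, 0.709, 0], [0, 0, 0]],
])

```text
clock: 21.3
position: [486.3, -194.9, 252.2]
ee_rot: [0.981, -0.193, -0.002, 0.0]
contact_force: [0.3, 0.9, -0.5]
gripper_width: 20.8
grasp_force: 59.2
```

>>> arm_command([
  [[0, 0, 0], [0, 0, 0]],
  [[0, 0, 0], [0, 0, 0]],
  [[0, 0, 0], [0, 0, 0]],
  [[0, 0, 0], [0, 0, 0]],
  [[0, 0, 0], [0, 0, 0]],
])

```text
clock: 21.8
position: [487.4, -191.4, 254.1]
ee_rot: [0.982, -0.191, 0.0, -0.0]
contact_force: [1.3, -0.1, -1.3]
gripper_width: 20.8
grasp_force: 59.2
```

```bash
python3 - <<'E'
from h import *
s=arm.read_state(); print(s["clock"],s["position"],s["ee_rot"],s["gripper_width"],s["contact_force"])
im,d=arm.get_image("scene"); P=cloud("scene",d)
m=(np.hypot(P[...,0]-487,P[...,1]+192)<25)&(P[...,2]>150)&(P[...,2]<260)
for z in range(155,250,10):
    q=P[m&(abs(P[...,2]-z)<5)]
    if len(q): print(z,len(q),q[:,:2].min(0).round(1),q[:,:2].max(0).round(1),q[:,:2].mean(0).round(1))
E
```

```text
21.8 [ 487.42408111 -191.37068936  254.12733599] [ 9.81600800e-01 -1.90944660e-01  6.41638365e-05 -4.44524558e-05] 20.80803491479914 [ 1.34750784 -0.11669787 -1.27426547]
165 5 [ 479.9 -200. ] [ 489.7 -189.5] [ 483.5 -194.9]
175 79 [ 478.9 -200.3] [ 495.9 -182.6] [ 484.8 -193.5]
185 25 [ 482.5 -196.6] [ 489.  -187.1] [ 484.5 -193.1]
195 25 [ 482.7 -196.4] [ 489.6 -186.9] [ 484.8 -193. ]
205 28 [ 482.7 -196.3] [ 489.5 -187.1] [ 485. -193.]
215 25 [ 482.6 -196.3] [ 490.4 -188.9] [ 484.9 -193.5]
225 28 [ 482.6 -196.4] [ 490.5 -186.9] [ 484.8 -193.3]
235 21 [ 482.7 -196.4] [ 488.1 -187.8] [ 484.4 -192.5]
245 3 [ 477.1 -193.8] [ 483.4 -190.5] [ 479.4 -192.1]
```

>>> arm_command([
  [[0, 0, 0.1], [0, 0, 0]],
  [[0, 0, 0.22], [0, 0, 0]],
  [[0, 0, 0.34], [0, 0, 0]],
  [[0, 0, 0.42], [0, 0, 0]],
  [[0, 0, 0.44], [0, 0, 0]],
])

```text
clock: 22.35
position: [485.8, -191.6, 141.8]
ee_rot: [0.981, -0.192, -0.003, 0.0]
contact_force: [-0.5, 0.5, -0.2]
gripper_width: 20.7
grasp_force: 59.1
```

>>> arm_command([
  [[0, 0, 0], [0, 0, 0]],
  [[0, 0, 0], [0, 0, 0]],
  [[0, 0, 0], [0, 0, 0]],
  [[0, 0, 0], [0, 0, 0]],
  [[0, 0, 0], [0, 0, 0]],
])

```text
clock: 22.85
position: [487.6, -192.3, 144.7]
ee_rot: [0.981, -0.192, 0.001, -0.0]
contact_force: [-0.0, -0.3, -1.5]
gripper_width: 21.0
grasp_force: 59.1
```

>>> arm_command([
  [[0, 0, 0.02], [0, 0, 0]],
  [[0, 0, 0.04], [0, 0, 0]],
  [[0, 0, 0.06], [0, 0, 0]],
  [[0, 0, 0.08], [0, 0, 0]],
  [[0, 0, 0.09], [0, 0, 0]],
])

```text
clock: 23.35
position: [486.9, -192.2, 120.7]
ee_rot: [0.981, -0.192, -0.001, 0.0]
contact_force: [0.0, 0.2, -1.2]
gripper_width: 20.5
grasp_force: 59.1
```

>>> arm_command([
  [[0, 0, 0.03], [0, 0, 0]],
  [[0, 0, 0.06], [0, 0, 0]],
  [[0, 0, 0.08], [0, 0, 0]],
  [[0, 0, 0.096], [0, 0, 0]],
  [[0, 0, 0.102], [0, 0, 0]],
])

```text
clock: 23.85
position: [487.1, -192.2, 95.5]
ee_rot: [0.981, -0.192, -0.0, 0.0]
contact_force: [0.3, 0.9, -1.1]
gripper_width: 20.5
grasp_force: 59.1
```

>>> arm_command([
  [[0, 0, 0.003], [0, 0, 0]],
  [[0, 0, 0.005], [0, 0, 0]],
  [[0, 0, 0.005], [0, 0, 0]],
  [[0, 0, 0.005], [0, 0, 0]],
  [[0, 0, 0.005], [0, 0, 0]],
])

```text
clock: 24.35
position: [487.4, -192.3, 95.0]
ee_rot: [0.981, -0.192, 0.0, -0.0]
contact_force: [0.0, 0.6, -0.9]
gripper_width: 21.2
grasp_force: 59.1
```

>>> arm_command([
  [[0, 0, 0.003], [0, 0, 0]],
  [[0, 0, 0.003], [0, 0, 0]],
  [[0, 0, 0.003], [0, 0, 0]],
])

```text
clock: 24.65
position: [487.5, -192.3, 94.2]
ee_rot: [0.981, -0.192, 0.0, 0.0]
contact_force: [-0.5, 0.8, 0.3]
gripper_width: 20.6
grasp_force: 59.4
```

>>> arm_command([
  [[0, 0, 0], [0, 0, 0]],
  [[0, 0, 0], [0, 0, 0]],
  [[0, 0, 0], [0, 0, 0]],
  [[0, 0, 0], [0, 0, 0]],
  [[0, 0, 0], [0, 0, 0]],
], grip=1)

```text
clock: 25.15
position: [487.3, -192.3, 94.1]
ee_rot: [0.981, -0.192, 0.0, 0.0]
contact_force: [-0.8, 0.1, 0.5]
gripper_width: 85.2
grasp_force: 0.0
```

>>> arm_command([
  [[0, 0, -0.06], [0, 0, 0]],
  [[0, 0, -0.2], [0, 0, 0]],
  [[0, 0, -0.36], [0, 0, 0]],
  [[0, 0, -0.5], [0, 0, 0]],
  [[0, 0, -0.6], [0, 0, 0]],
])

```text
clock: 25.65
position: [487.9, -192.4, 247.0]
ee_rot: [0.981, -0.192, 0.002, 0.0]
contact_force: [0.1, -0.4, 0.1]
gripper_width: 85.3
grasp_force: 0.0
```

>>> arm_command([
  [[-0.1, -0.1, 0], [0, 0, 0]],
  [[-0.25, -0.2, 0], [0, 0, 0]],
  [[-0.35, -0.25, 0], [0, 0, 0]],
  [[-0.35, -0.25, 0], [0, 0, 0]],
  [[-0.35, -0.25, 0], [0, 0, 0]],
])

```text
clock: 26.15
position: [429.8, -101.1, 244.6]
ee_rot: [0.982, -0.191, 0.001, -0.0]
contact_force: [0.9, 0.3, 0.3]
gripper_width: 85.3
grasp_force: 0.0
```

```bash
python3 - <<'E'
from h import *
s=arm.read_state(); print(s["clock"],s["position"],s["contact_force"])
im,d=arm.get_image("scene"); P=cloud("scene",d)
m=(np.hypot(P[...,0]-487,P[...,1]+192)<25)&(P[...,2]>50)&(P[...,2]<160)
for z in range(55,150,10):
    q=P[m&(abs(P[...,2]-z)<5)]
    if len(q): print(z,len(q),q[:,:2].mean(0).round(1),q[:,2].max().round(1))
cv2.imwrite("pics/s8.png",im[100:400,160:480])
E
```

```text
26.15 [ 429.82305268 -101.10571642  244.57389942] [0.88735117 0.31888939 0.30777105]
55 17 [ 484.8 -194.5] 58.8
65 19 [ 485.  -194.3] 69.9
75 14 [ 484.7 -194.7] 79.4
85 4 [ 480.8 -194.6] 89.5
95 34 [ 481.7 -197.6] 99.5
105 43 [ 481.7 -196.6] 109.0
115 39 [ 481.4 -197.3] 119.9
125 47 [ 481.4 -196.7] 130.0
135 142 [ 486.1 -193. ] 139.9
145 4 [ 485.5 -189.6] 140.3
```

View pics/s8.png

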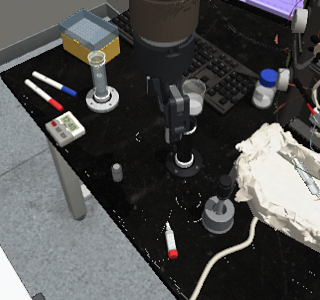

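The final view shows the rod upright in its holder at (222,200), the column at (100,80) with the cartridge packed inside, and the beaker, timer and mini column where they were. Handing in.

```bash
python3 -c "
from bench import arm; print(arm.job_done())"
```

```text
the job is handed in; nothing more can be done
None
```

The job is handed in, with no verdict returned: the far cartridge is in the glass column and pressed to the bottom at a measured 20–21 N for about 1 s. The rod is back upright in its holder, the beaker, timer and mini column look undisturbed, and it took about 26 s of the 72 s allowed.

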